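Sand a filler seam on a sprung test panel

ROBOT

A 7-joint arm with a two-finger parallel gripper is mounted at the origin on the work surface. World frame = base frame: x ahead of the robot, y to its left, z up, the work surface at z = 0. Lengths are in m, angles in rad, forces in N, time in s.
With the tool pointing down it reaches from about 0.425 to 0.875 m from the base axis. Payload 4.7 kg.
Tool frame: the origin (TCP) lies on the centre line of the jaws, within the pads' length; the fingertips stand 14 mm ahead of it and the grasp point (between the pads) lies 5 mm behind it; z points along the fingers, x is the direction in which the jaws open and shut, and the axes are right-handed (so a half turn about z gives the same grasp; the last joint's range is limited). The gripper opens to 87 mm and grips with 3 to 60 N. Pads are 19 mm wide; open, the fingers measure 117 mm over their backs; the gripper's body (75 mm by 190 mm) begins 51 mm behind the grasp point.
Start: joints at [1.291, 0.321, -0.07, 1.45, 0.023, 1.371, -0.057], TCP at [0.188, -0.622, 0.237] pointing down, gripper open.
Joint ranges: [-2.86, 2.86], [-0.3, 2.09], [-1.38, 1.24], [0.06, 2.45], [-1.56, 4.7], [0.09, 2.05], [-2.69, 2.69]. Speed limits (rad/s): [2.57, 2.57, 3.14, 3.14, 3.14, 3.14, 3.14].

INTERFACE

Orientations are given as a rotation vector (axis times angle).
In Python, from bench import ctrl gives the robot as it stands.
- The arm moves only by the tool drive_tool, never from a script. Its argument "rows" is a list that holds one entry, the list of rows, each a list of 5 numbers: the shift along the tool's x, y, z scaled (see below), then the turn about the tool's z scaled (see below), then the closure in counts, from 0 (fully open) to 255 (shut). In form: [[[dx, dy, dz, spin, jaw], ...]]. A call has 1 to 20 rows; each row is the pose to reach, as a shift and turn from the pose commanded when the call began, along the tool's axes at that moment, turning the shorter way round; what a row does not reach only later rows make up. The controller multiplies each number of a shift by 300 mm and each number of a turn by pi rad. A row lasts 1/8 s, in which the tool goes at most 62.5 mm and 10.7 degrees, less where a joint would pass 70% of its speed; a pose out of reach is approached as far as the arm can. A call with a number of a shift or a turn outside -1 to 1 is refused whole. A call with a gripper value outside its range is refused whole. The fingers move at their own pace and stop on an object; "grip_force" is the grip in N (left out, the last holds). Time passes only in rows, so rows that repeat a pose let the fingers close. It gives the time, the measured TCP pose, the force and the opening at its end, in the units of the state.
- ctrl.get_state(): the state, without advancing time (a new reading comes with each control period).
- ctrl.get_image(name): name is "scene" or "top" or "wrist"; returns a dict with "img" (420x560x3 uint8, blue, green, red), "camera_matrix" (3x3 intrinsics, pixels), "k1" (the pictures are not rectified: a ray, as slopes to the right and down, at radius r is drawn at 1 + k1 r^2 times it, then the intrinsics apply), "R" (3x3) and "t" (3): a world point X has camera coordinates R X + t. Camera axes: x right, y down, z forward; pixel columns grow to the right and rows downward; lengths in m; the calibration is good to about 2 mm. A picture is of the moment at which its call begins. There is no depth.
- ctrl.close_job(): hands the job in, once; it reports no verdict.
The state is a dict: "time": time; "joint_positions": joint angles; "qd": joint speeds; "joint_torque": joint torques, N m; "position": TCP position; "tool_rot": TCP orientation; "ft_force": force on the tool from outside, world axes, zero at the start; "torque": the same for the moment, N m; "grip_width": opening from 0.0 (shut) to 1.0 (fully open).
Only numpy, scipy, OpenCV 4.12 (cv2) and the standard library are available. Lean on these libraries where they do the work, as an engineer would, in place of code of your own. Each camera call takes 0.05 s, during which the arm holds its last target.

TASK

Take the sanding block with the red handle, set it on the green line of the sprung grey test panel with its length along the tan seam, and press until the panel sinks about 8 mm. Keeping that pressure steady, without letting up or bottoming the panel out, slide the block along the seam until it is centred on the red line, then let go and leave it standing there flat on its foot. Leave the blue-handled polishing block where it is.

Things in the scene. Friction and masses are not known exactly. Their poses are not given: they have to be found in the camera images.
- sander_grip (a point): Sanding block, loose, 0.25 kg: black foot 110 x 65 x 20 mm, flat below; on it a red ridge handle 80 long, 26 thick, its top 75 mm above the underside. Point: mid-handle, 48 mm above the underside. x along block and handle, y across (grip across y), z up. It starts standing on the bench (z = 0) left or right of the panel; either way round will do.
- start_mark (a point): Middle of the green line on top of the sprung grey panel (340 x 120 mm, level, top 45 mm above the bench unpressed; base 360 x 140 mm). x runs along the tan seam (flush, 16 mm wide) to the middle of the red line, 200 mm away along +x; y across, z up. Both lines, 8 mm wide, cross the whole panel. The point sinks with the panel.
- panel (a joint): How far the sprung panel is pressed straight down, in m: 0 unpressed, 0.018 bottomed out. It stays level wherever it is pressed. It begins to sink at about 2.2 N, then takes about 0.7 N per mm (about 8 N at 8 mm, 15 N at the bottom).
- polisher_grip (a point): Polishing block, to be left alone: same shape and size as the sanding block, but with a blue handle and a grey foot, white below; it stands on the bench on the other side of the panel. Point: mid-handle, 48 mm above its underside.
Not all that is in view belongs to the job. Of the things like the part that bears sander_grip, leave any that is yellow; of the rest the larger one is meant.

How it is judged:
On the way, in this order (a step that is already met when the one before it is completed fails the run):
1. the sanding block stands on the green line, in line with the seam, and presses the panel down 3 to 14.5 mm (x of sander_grip in the frame of start_mark between -0.018 and 0.018 m and y of sander_grip in the frame of start_mark between -0.018 and 0.018 m and angle between the x axis of sander_grip and the x axis of start_mark, either way round below 0.26 rad and z of sander_grip in the frame of start_mark between 0.04 and 0.054 m and value of joint panel between 0.003 and 0.0145 m), for 0.2 s.
2. still pressing 3 to 14.5 mm deep and in line, the block passes half-way along the seam (x of sander_grip in the frame of start_mark between 0.075 and 0.125 m and y of sander_grip in the frame of start_mark between -0.018 and 0.018 m and angle between the x axis of sander_grip and the x axis of start_mark, either way round below 0.26 rad and z of sander_grip in the frame of start_mark between 0.04 and 0.054 m and value of joint panel between 0.003 and 0.0145 m), for 0.1 s.
3. still pressing 3 to 14.5 mm deep and in line, the block is on the red line (x of sander_grip in the frame of start_mark between 0.182 and 0.218 m and y of sander_grip in the frame of start_mark between -0.018 and 0.018 m and angle between the x axis of sander_grip and the x axis of start_mark, either way round below 0.26 rad and z of sander_grip in the frame of start_mark between 0.04 and 0.054 m and value of joint panel between 0.003 and 0.0145 m), for 0.1 s.
At the end, for the whole second after the job is handed in: The sanding block stands flat and at rest on the panel, its middle within 20 mm of the red line's middle both along and across the seam and within 15 degrees of the seam's direction, let go so that the panel has sprung back to less than 3 mm; the polishing block is within 20 mm of where it was (x of sander_grip in the frame of start_mark between 0.18 and 0.22 m and y of sander_grip in the frame of start_mark between -0.02 and 0.02 m and z of sander_grip in the frame of start_mark between 0.04 and 0.054 m and angle between the x axis of sander_grip and the x axis of start_mark, either way round below 0.26 rad and angle between sander_grip's own z axis and vertical below 0.12 rad and linear speed of sander below 0.02 m/s and value of joint panel below 0.003 m and distance of polisher_grip from where it was at the start of the episode below 0.02 m); the robot touches nothing.
It fails at once if the panel is pressed 16.5 mm or more (bottomed out) (value of joint panel above 0.0165 m).
It fails at once if between the two lines (30 to 170 mm from the green one) the block is over the seam, less than 20 mm above the panel or on it, without pressing the panel at least 2 mm down (x of sander_grip in the frame of start_mark between 0.03 and 0.17 m and y of sander_grip in the frame of start_mark between -0.04 and 0.04 m and z of sander_grip in the frame of start_mark between 0.03 and 0.068 m and value of joint panel below 0.002 m).
It fails at once if the polishing block is moved 20 mm or more (distance of polisher_grip from where it was at the start of the episode above 0.02 m).
It also fails if it takes over 58 s, if anything falls off the work surface, if the arm or the gripper's body presses on something with over 40 N, if the wrist force passes 120 N, or if a joint passes its speed limit or range.

## Working session

There is one attempt and no reset: what is moved stays moved. The work goes in short steps, Python scripts to look and compute and a tool call to move; the robot and the scene stay as the last step left them, time stands still between calls to the robot, and variables do not carry over. Pictures are saved under pics/ and viewed, and the job is handed in when it is done.

Besides the shell and the picture viewer there is one more tool, called after ">>>" as a command line: name --argument value ..., lists and objects as JSON in quotes. drive_tool: Moves the arm, as the interface text tells. Its arguments: {"type":"object","properties":{"rows":{"type":"array"},"grip_force":{"type":"number"}},"required":["rows"]}

```bash
mkdir -p pics; ls; python3 - <<'E'
from bench import ctrl
import cv2
s=ctrl.get_state()
for k,v in s.items(): print(k,v)
for n in("scene","top","wrist"):
    d=ctrl.get_image(n); cv2.imwrite(f"pics/{n}0.png",d["img"]); print(n,d["camera_matrix"],d["k1"],d["R"],d["t"])
E
```

```text
pics
time 0.0
joint_positions [ 1.29111719  0.32182543 -0.0700748   1.45168445  0.02257657  1.3707694
 -0.05692435]
qd [-0.00061524 -0.00097976  0.00085577  0.00164796 -0.00057739  0.00031377
 -0.00212648]
joint_torque [-7.61250885e-04 -4.91287100e+01 -4.04512407e-01 -3.12527382e+01
 -6.38915668e-02  4.36248269e-02  1.86473567e-04]
position [ 0.18802566 -0.6216645   0.23545507]
tool_rot [-2.52178699e+00  1.87175650e+00  2.46644476e-03]
ft_force [-0.70793187  1.09394665  0.58298658]
torque [-0.06071242  0.00070166  0.0287285 ]
grip_width 0.9963941204286428
scene [[530.69303001   0.         278.03703462]
 [  0.         530.69303001 200.57060717]
 [  0.           0.           1.        ]] -0.053312268258340935 [[ 0.12764464  0.99173755 -0.01278572]
 [ 0.71422029 -0.10085531 -0.69261647]
 [-0.68818327  0.07927695 -0.72119273]] [-0.00418186 -0.30342562  1.61955888]
top [[457.18681874   0.         282.02989048]
 [  0.         457.18681874 206.48393558]
 [  0.           0.           1.        ]] -0.07397169564750564 [[-0.01997579 -0.99976089 -0.00889566]
 [-0.98022974  0.02133582 -0.19670903]
 [ 0.19685179  0.00479037 -0.98042156]] [-0.01728609  0.49752363  1.26347162]
wrist [[357.17405101   0.         274.30813344]
 [  0.         357.17405101 211.46606465]
 [  0.           0.           1.        ]] -0.02142859613500098 [[ 0.28879638 -0.95738766 -0.00234958]
 [-0.92863292 -0.2807178   0.24256633]
 [-0.23288958 -0.06787038 -0.97013198]] [-0.64943478 -0.03078634  0.38982528]
```

View pics/scene0.png

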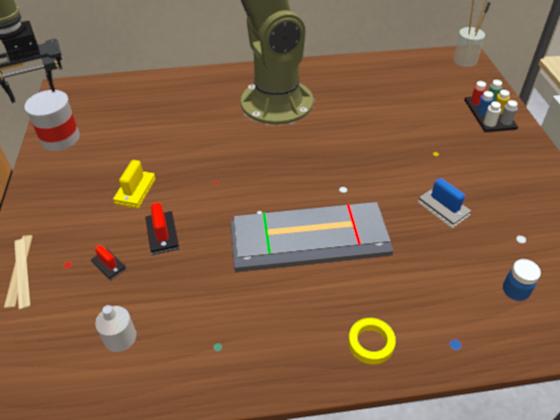

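View pics/top0.png

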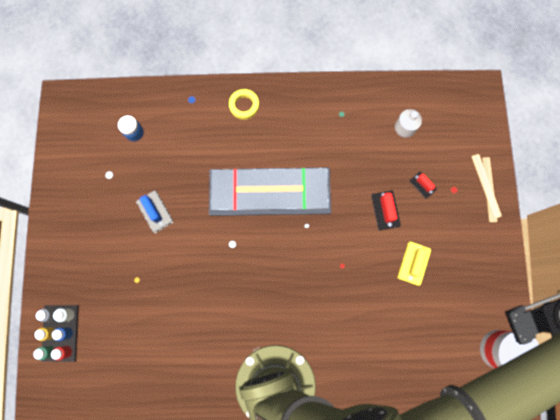

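View pics/wrist0.png

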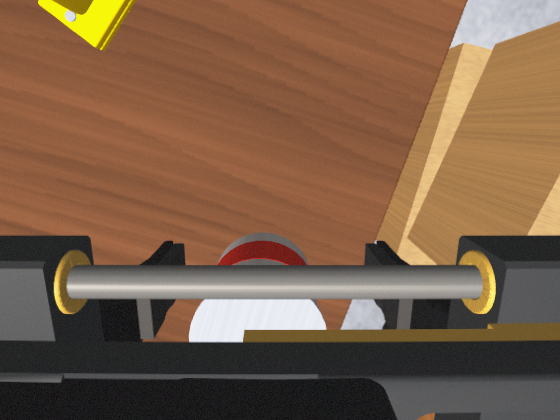

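Three things are like the sanding block. In the scene view they are a yellow one (134,186), a red one (161,230) and a smaller red one (107,262). In the top view they are at (415,264), (387,209) and (425,184). Yellow is ruled out, and of the two red ones the larger fits, at scene (161,230) / top (387,209). I'll confirm that in a crop.

```bash
python3 - <<'E'
import cv2,numpy as np
t=cv2.imread("pics/top0.png"); s=cv2.imread("pics/scene0.png")
r=lambda im,x0,x1,y0,y1,f:cv2.resize(im[y0:y1,x0:x1],None,fx=f,fy=f,interpolation=cv2.INTER_CUBIC)
cv2.imwrite("pics/c_top.png",r(t,360,450,160,235,8))
cv2.imwrite("pics/c_scene.png",r(s,90,190,190,285,6))
cv2.imwrite("pics/c_panel.png",r(t,200,340,155,225,5.5))
E
```

```text
(no output)
```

View pics/c_top.png

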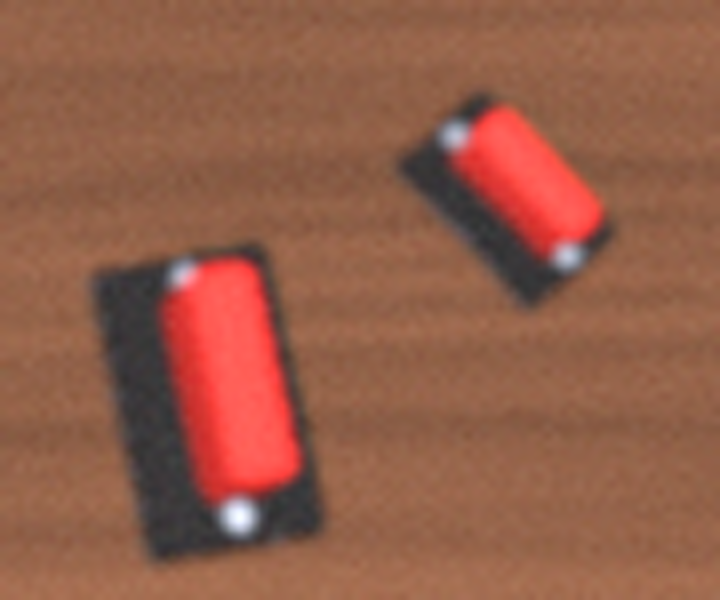

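View pics/c_scene.png

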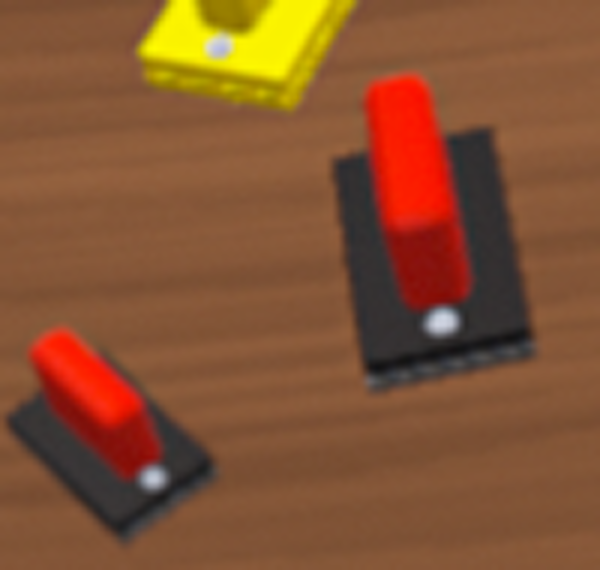

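View pics/c_panel.png

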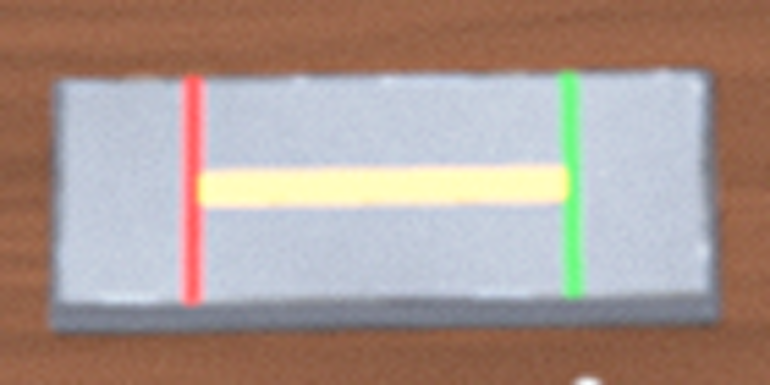

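The larger red block is confirmed: its foot corners in the top crop are at (97,272), (262,245), (322,530) and (155,558), clearly bigger than the other red one. On the panel crop, the green line runs (568,73)–(574,297) and the red line (192,77)–(193,304).

```bash
cat > h.py <<'E'
import numpy as np, cv2
from bench import ctrl
from scipy.spatial.transform import Rotation as Rot
def ray(px,d):
    # d dict; division by (1+k1 r^2) solved with cv2 (radial k1 model)
    K=np.array(d["camera_matrix"]); u=cv2.undistortPoints(np.array(px,float).reshape(-1,1,2),K,np.array([d["k1"],0,0,0.])).reshape(-1,2)
    R=np.array(d["R"]);t=np.array(d["t"])
    return -R.T@t,(np.c_[u,np.ones(len(u))])@R
def toplane(px,d,z):
    c,r=ray(px,d); return c+r*((z-c[2])/r[:,2:3])
def proj(X,d):
    X=np.atleast_2d(X);K=np.array(d["camera_matrix"]);R=np.array(d["R"])
    return cv2.projectPoints(X.astype(float),cv2.Rodrigues(R)[0],np.array(d["t"],float),K,np.array([d["k1"],0,0,0.]))[0].reshape(-1,2)
def crop(p,x0,y0,f): return (np.array(p,float)+.5)/f-.5+[x0,y0]
E
python3 - <<'E'
from h import *
T=ctrl.get_image("top");S=ctrl.get_image("scene")
a=toplane(crop([(97,272),(262,245),(322,530),(155,558)],360,160,8),T,.02)
b=toplane(crop([(337,160),(492,128),(530,340),(368,368)],90,190,6),S,.02)
for n,q in(("top",a),("scene",b)):
    print(n,q.round(4)[:,:2].tolist(),"c",q.mean(0).round(4), [round(float(np.linalg.norm(q[i]-q[i-1])),4) for i in range(4)])
    v=(q[2]-q[1]+q[3]-q[0]); print(np.degrees(np.arctan2(v[1],v[0])))
# seen screws
print(toplane(crop([(182,275),(238,517)],360,160,8),T,.021).round(4), toplane(crop([(441,321)],90,190,6),S,.021).round(4))
p=toplane(crop([(568,73),(574,297),(192,77),(193,304),(200,189),(568,185)],200,155,5.5),T,.045)
print(p.round(4)); g=(p[0]+p[1])/2;r=(p[2]+p[3])/2
print(g,r,np.linalg.norm(r-g),np.degrees(np.arctan2(*(r-g)[1::-1])))
ps=toplane([(265,213),(270,253),(348,206),(359,244)],S,.045); print(ps.round(4),ps[:2].mean(0),ps[2:].mean(0))
E
```

```text
top [[0.5361, -0.2934], [0.5451, -0.3554], [0.4379, -0.3703], [0.429, -0.3083]] c [ 0.487  -0.3318  0.02  ] [0.1082, 0.0627, 0.1082, 0.0625]
-172.07843179869724
scene [[0.4443, -0.373], [0.4353, -0.3112], [0.548, -0.2957], [0.5533, -0.3567]] c [ 0.4952 -0.3341  0.02  ] [0.1102, 0.0624, 0.1137, 0.0612]
8.152490945051477
[[ 0.5341 -0.3246  0.021 ]
 [ 0.4433 -0.3395  0.021 ]] [[ 0.5348 -0.3294  0.021 ]]
[[ 0.6121 -0.091   0.045 ]
 [ 0.4904 -0.0906  0.045 ]
 [ 0.6144  0.1096  0.045 ]
 [ 0.491   0.109   0.045 ]
 [ 0.5528  0.1053  0.045 ]
 [ 0.5507 -0.0892  0.045 ]]
[ 0.55121096 -0.09080464  0.045     ] [0.55270007 0.1093147  0.045     ] 0.20012488250605728 89.57366519172035
[[ 0.4964 -0.0898  0.045 ]
 [ 0.6155 -0.0921  0.045 ]
 [ 0.5015  0.1066  0.045 ]
 [ 0.6177  0.1056  0.045 ]] [ 0.55594966 -0.09092984  0.045     ] [0.55958354 0.10613022 0.045     ]
```

```bash
cat >> h.py <<'E'
def cmd(x,y,z,yaw,base=None):
    "scaled numbers for world target TCP (yaw deg of tool x); base=(pos,R) commanded, else measured"
    s=ctrl.get_state(); p=np.array(s["position"]);R=Rot.from_rotvec(s["tool_rot"]).as_matrix()
    yw=np.degrees(np.arctan2(R[1,0],R[0,0]))
    d=R.T@(np.array([x,y,z])-p)/0.3; dy=(yaw-yw+180)%360-180
    print("t",round(s["time"],2),"pos",p.round(4),"yaw",yw.round(2),"tilt",np.degrees(np.arccos(-R[2,2])).round(2),"F",np.array(s["ft_force"]).round(2),"M",np.array(s["torque"]).round(3),"grip",round(float(s["grip_width"]),3),"q7",s["joint_positions"][6].round(2))
    print(" cmd",d.round(4),"spin",round(-dy/180,4))
E
python3 - <<'E'
from h import *
cmd(.489,-.333,.20,-82)
T=ctrl.get_image("top");S=ctrl.get_image("scene")
# model-fit check of block outline: project foot top corners
from scipy.optimize import least_squares
tp=crop([(97,272),(262,245),(322,530),(155,558)],360,160,8); sp=crop([(368,368),(337,160),(492,128),(530,340)],90,190,6)
L=np.array([[55,32.5],[55,-32.5],[-55,-32.5],[-55,32.5]])/1000
def pts(v):
    c,s=np.cos(v[2]),np.sin(v[2]);return np.c_[L@np.array([[c,s],[-s,c]])+v[:2],np.full(4,.02)]
Q=pts([.489,-.333,np.radians(8)])
print(proj(Q,T).round(1).tolist(),tp.round(1).tolist()); print(proj(Q,S).round(1).tolist(),sp.round(1).tolist())
E
```

```text
t 0.25 pos [ 0.1881 -0.622   0.2361] yaw -73.17 tilt 0.05 F [-0.19  0.01  0.12] M [ 0.015 -0.02  -0.024] grip 1.001 q7 -0.06
 cmd [-0.6313 -1.239   0.1206] spin 0.0491
[[371.6, 192.6], [393.0, 189.2], [400.7, 225.4], [379.0, 229.0]] [[371.7, 193.6], [392.3, 190.2], [399.8, 225.8], [378.9, 229.3]]
[[179.0, 243.1], [150.6, 249.1], [145.9, 214.7], [172.7, 209.2]] [[150.9, 250.9], [145.8, 216.2], [171.6, 210.9], [177.9, 246.2]]
```

>>> drive_tool --rows '[[[0,0,-0.15,0,0],[0,0,-0.25,0,0],[-0.15,-0.3,-0.25,0,0],[-0.25,-0.5,-0.2,0,0],[-0.35,-0.7,-0.15,0,0],[-0.45,-0.9,-0.1,0.02,0],[-0.5,-1,-0.05,0.05,0],[-0.5,-1,0,0.05,0],[-0.5,-1,0,0.05,0]]]'

```text
time: 1.48
position: [0.4333, -0.3883, 0.2347]
tool_rot: [-2.373, 2.057, 0.006]
ft_force: [-0.2, 0.3, 0.3]
grip_width: 1.0
```

```bash
python3 - <<'E'
from h import *
cmd(.489,-.333,.20,-82)
E
```

```text
t 1.48 pos [ 0.4333 -0.3883  0.2347] yaw -81.82 tilt 0.22 F [-0.15  0.3   0.34] M [0.008 0.032 0.025] grip 1.0 q7 -0.78
 cmd [-0.1555 -0.2102  0.1158] spin 0.001
```

>>> drive_tool --rows '[[[-0.08,-0.1,0.06,0,0],[-0.155,-0.21,0.115,0,0],[-0.155,-0.21,0.115,0,0],[-0.155,-0.21,0.115,0,0]]]'

```text
time: 1.98
position: [0.487, -0.3393, 0.2028]
tool_rot: [2.364, -2.066, 0.002]
ft_force: [-0.1, -0.9, 0.0]
grip_width: 1.002
```

```bash
python3 - <<'E'
from h import *
cmd(.489,-.333,.20,-82)
d=ctrl.get_image("wrist"); cv2.imwrite("pics/w1.png",d["img"])
Q=np.array([[x,y,.0205] for x,y in ((.055,.0325),(.055,-.0325),(-.055,-.0325),(-.055,.0325))]+[[x,y,.075] for x,y in ((.04,.013),(.04,-.013),(-.04,-.013),(-.04,.013))])
a=np.radians(8);Q[:,:2]=Q[:,:2]@np.array([[np.cos(a),np.sin(a)],[-np.sin(a),np.cos(a)]])+[.489,-.333]
print(proj(Q,d).round(0).tolist())
E
```

```text
t 1.98 pos [ 0.487  -0.3393  0.2028] yaw -82.3 tilt 0.1 F [-0.07 -0.86  0.03] M [-0.023  0.027  0.056] grip 1.002 q7 -0.93
 cmd [-0.0199 -0.0095  0.0092] spin -0.0017
[[230.0, 130.0], [302.0, 129.0], [301.0, 245.0], [234.0, 245.0], [248.0, 151.0], [282.0, 151.0], [282.0, 250.0], [250.0, 250.0]]
```

View pics/w1.png

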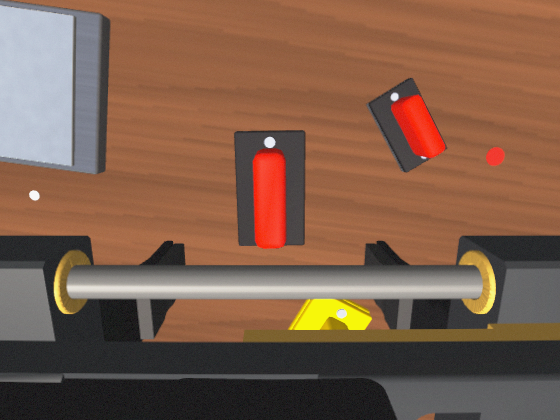

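The wrist view shows the red block between the open fingers: foot corners (235,131), (305,131), (304,245), (239,246), and the handle about x 253–285. It sits about 3 mm further towards −y than estimated, so I'll aim for (0.489, −0.336).

>>> drive_tool --rows '[[[-0.01,-0.008,0.12,0,0],[-0.01,-0.008,0.25,0,0],[-0.01,-0.008,0.35,0,0],[-0.01,-0.008,0.43,0,0],[-0.01,-0.008,0.5,0,0],[-0.01,-0.008,0.5,0,0],[-0.01,-0.008,0.5,0,0],[-0.01,-0.008,0.5,0,0]]]'

```text
time: 3.02
position: [0.4906, -0.3347, 0.0535]
tool_rot: [2.367, -2.065, 0.004]
ft_force: [-0.1, 0.7, -0.0]
grip_width: 1.0
```

```bash
python3 - <<'E'
from h import *
cmd(.489,-.336,.044,-82)
E
```

```text
t 3.02 pos [ 0.4906 -0.3347  0.0535] yaw -82.2 tilt 0.14 F [-0.14  0.74 -0.03] M [ 0.054 -0.003  0.009] grip 1.0 q7 -0.98
 cmd [0.0034 0.0058 0.0318] spin -0.0011
```

>>> drive_tool --rows '[[[0.003,0.005,0.03,0,0],[0.003,0.005,0.03,0,0],[0.003,0.005,0.03,0,255],[0.003,0.005,0.03,0,255],[0.003,0.005,0.03,0,255],[0.003,0.005,0.03,0,255],[0.003,0.005,0.03,0,255],[0.003,0.005,0.03,0,255],[0.003,0.005,0.03,0,255],[0.003,0.005,0.03,0,255]]]' --grip_force 50

```text
time: 4.28
position: [0.4886, -0.335, 0.0431]
tool_rot: [2.368, -2.065, 0.0]
ft_force: [-0.3, -0.1, 0.2]
grip_width: 0.297
```

```bash
python3 - <<'E'
from h import *
cmd(.489,-.336,.044,-82)
d=ctrl.get_image("wrist"); cv2.imwrite("pics/w2.png",d["img"])
E
```

```text
t 4.28 pos [ 0.4886 -0.335   0.0431] yaw -82.18 tilt 0.01 F [-0.33 -0.11  0.2 ] M [-0.04   0.001  0.036] grip 0.297 q7 -0.98
 cmd [ 0.0034 -0.001  -0.0031] spin -0.001
```

View pics/w2.png

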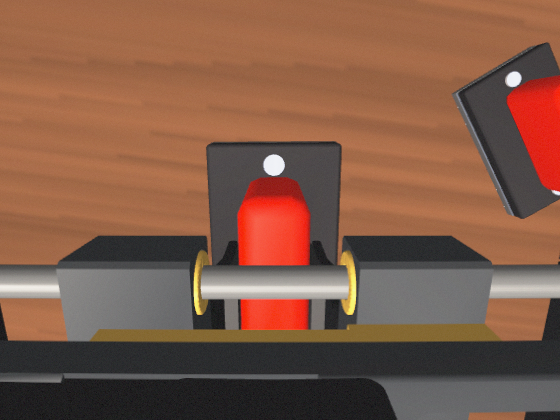

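The handle is gripped (25.8 mm opening), square in the jaws. The foot's front edge shows at (208,144)–(341,143). I'll use that edge to measure where the TCP sits along the block.

```bash
python3 - <<'E'
from h import *
d=ctrl.get_image("wrist")
p=toplane([(208,144),(341,143)],d,.02); s=ctrl.get_state(); R=Rot.from_rotvec(s["tool_rot"]).as_matrix()
print(p.round(4)); print("in tool",((p-s["position"])@R).round(4))
# lift pos then over-green target: yaw 0
cmd(.49,-.335,.20,-82); cmd(.552,-.091,.16,-.4)
E
```

```text
[[ 0.5383 -0.2972  0.02  ]
 [ 0.5473 -0.3596  0.02  ]]
in tool [[-0.0307 -0.0544  0.0231]
 [ 0.0323 -0.0548  0.0231]]
t 4.38 pos [ 0.4886 -0.335   0.0431] yaw -82.17 tilt 0.01 F [-0.52 -0.08  0.22] M [-0.023  0.025 -0.048] grip 0.294 q7 -0.98
 cmd [ 0.0007 -0.0047 -0.5231] spin -0.001
t 4.38 pos [ 0.4886 -0.335   0.0431] yaw -82.17 tilt 0.01 F [-0.52 -0.08  0.22] M [-0.023  0.025 -0.048] grip 0.294 q7 -0.98
 cmd [-0.7769 -0.3202 -0.39  ] spin -0.4543
```

>>> drive_tool --rows '[[[0,0,-0.1,0,255],[0,0,-0.25,0,255],[0,0,-0.39,0,255],[-0.08,-0.03,-0.39,-0.05,255],[-0.18,-0.08,-0.39,-0.1,255],[-0.28,-0.12,-0.39,-0.15,255],[-0.38,-0.16,-0.39,-0.2,255],[-0.48,-0.2,-0.39,-0.25,255],[-0.58,-0.24,-0.39,-0.3,255],[-0.68,-0.28,-0.39,-0.35,255],[-0.74,-0.3,-0.39,-0.4,255],[-0.775,-0.32,-0.39,-0.454,255],[-0.775,-0.32,-0.39,-0.454,255],[-0.775,-0.32,-0.39,-0.454,255],[-0.775,-0.32,-0.39,-0.454,255]]]'

```text
time: 6.25
position: [0.5517, -0.0925, 0.1598]
tool_rot: [3.141, -0.017, -0.001]
ft_force: [0.4, -0.3, -2.9]
grip_width: 0.295
```

```bash
python3 - <<'E'
from h import *
cmd(.552,-.091,.10,-.4)
for n in("wrist","scene"):
    d=ctrl.get_image(n); cv2.imwrite(f"pics/{n}3.png",d["img"])
E
```

```text
t 6.25 pos [ 0.5517 -0.0925  0.1598] yaw -0.61 tilt 0.04 F [ 0.42 -0.26 -2.88] M [-0.021 -0.093 -0.021] grip 0.295 q7 -0.01
 cmd [ 0.0012 -0.0049  0.1994] spin -0.0012
```

View pics/wrist3.png

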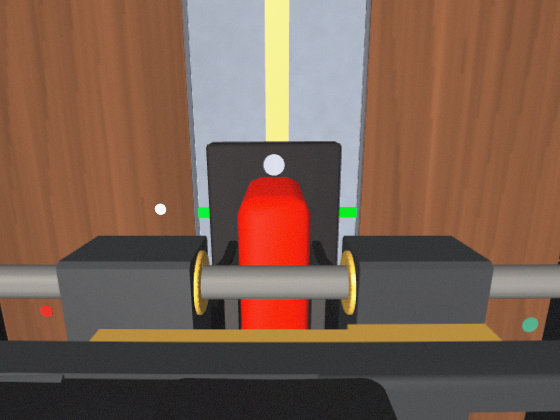

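View pics/scene3.png

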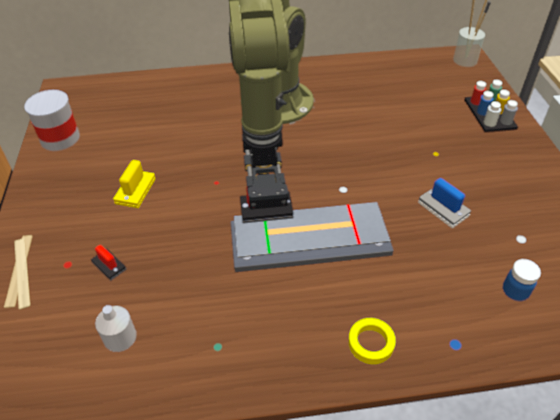

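The wrist view shows the seam running straight ahead: x 266–289 at row 0 and 266–289 at row 140. The green line sits at row 212 (x 198–356). I'll take positions from these pixels.

```bash
python3 - <<'E'
from h import *
d=ctrl.get_image("wrist")
print(toplane([(198,212),(356,212),(277,2),(277,138),(265,138),(289,138)],d,.045).round(4))
E
python3 - <<'E'
import cv2
a=cv2.imread("pics/wrist3.png")[120:240,170:390]
cv2.imwrite("pics/w3c.png",cv2.resize(a,None,fx=3.5,fy=3.5,interpolation=cv2.INTER_CUBIC))
E
```

```text
[[ 0.4922 -0.0929  0.045 ]
 [ 0.6125 -0.0942  0.045 ]
 [ 0.5536  0.051   0.045 ]
 [ 0.5528 -0.0383  0.045 ]
 [ 0.5441 -0.0382  0.045 ]
 [ 0.5615 -0.0384  0.045 ]]
```

View pics/w3c.png

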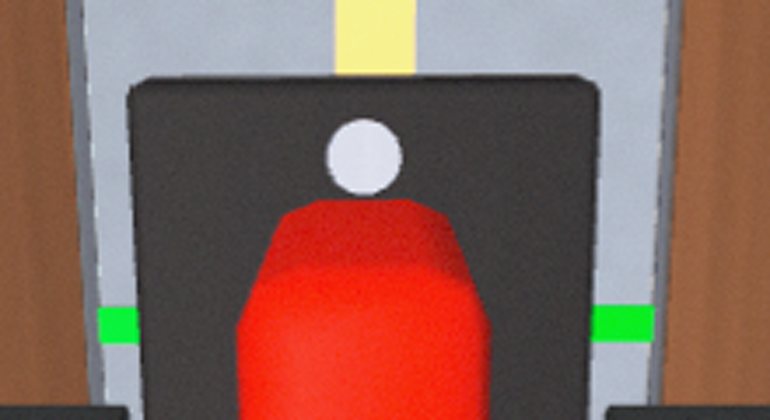

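>>> drive_tool --rows '[[[0,0,0.08,0,255],[0,0,0.16,0,255],[0,0,0.2,0,255],[0,0,0.22,0,255],[0,0,0.225,0,255],[0,0,0.225,0,255],[0,0,0.225,0,255],[0,0,0.225,0,255]]]'

```text
time: 7.4
position: [0.5523, -0.0915, 0.093]
tool_rot: [3.141, -0.012, 0.001]
ft_force: [-0.2, -0.6, -2.4]
grip_width: 0.297
```

```bash
python3 - <<'E'
from h import *
cmd(.5524,-.092,.08,-.5)
E
```

```text
t 7.4 pos [ 0.5523 -0.0915  0.093 ] yaw -0.45 tilt 0.04 F [-0.16 -0.61 -2.39] M [-0.011 -0.12   0.016] grip 0.297 q7 -0.05
 cmd [0.0004 0.0016 0.0432] spin 0.0003
```

>>> drive_tool --rows '[[[0,0,0.01,0,255],[0,0,0.02,0,255],[0,0,0.03,0,255],[0,0,0.035,0,255],[0,0,0.04,0,255],[0,0,0.043,0,255],[0,0,0.043,0,255],[0,0,0.043,0,255],[0,0,0.043,0,255]]]'

```text
time: 8.52
position: [0.5522, -0.0915, 0.08]
tool_rot: [3.141, -0.012, 0.0]
ft_force: [-2.2, -0.6, 5.3]
grip_width: 0.296
```

```bash
python3 - <<'E'
from h import *
cmd(.5524,-.092,.08,-.5)
d=ctrl.get_image("scene"); cv2.imwrite("pics/scene4.png",cv2.resize(d["img"][180:280,210:400],None,fx=4,fy=4,interpolation=cv2.INTER_CUBIC))
d=ctrl.get_image("wrist"); cv2.imwrite("pics/wrist4.png",d["img"])
cmd(.5524,-.092,.08,-.5)
E
```

```text
t 8.53 pos [ 0.5522 -0.0915  0.08  ] yaw -0.45 tilt 0.03 F [-2.18 -0.59  5.28] M [-0.003  0.399  0.067] grip 0.296 q7 -0.06
 cmd [0.0008 0.0016 0.0001] spin 0.0003
t 8.62 pos [ 0.5521 -0.0915  0.08  ] yaw -0.45 tilt 0.02 F [-2.44 -1.08  3.99] M [-0.002  0.388 -0.025] grip 0.293 q7 -0.06
 cmd [ 0.0009  0.0016 -0.    ] spin 0.0003
```

View pics/scene4.png

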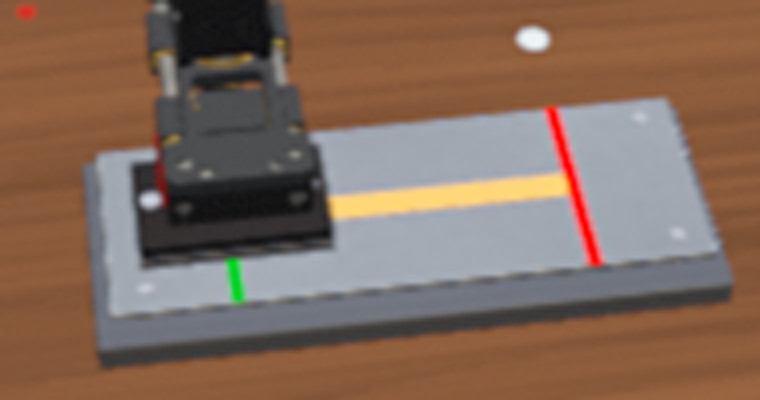

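View pics/wrist4.png

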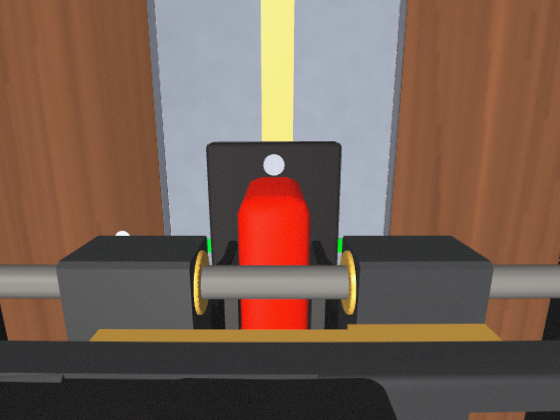

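The panel is pressed. TCP is 8 mm below its contact height and the force rose by about 7 N, which agrees. The foot sits flat and square over the green line (green stubs at (209,245) and (340,245)). Now I'll slide it, checking half-way.

>>> drive_tool --rows '[[[0,-0.01,0,0,255],[0,-0.03,0,0,255],[0,-0.055,0,0,255],[0,-0.08,0,0,255],[0,-0.105,0,0,255],[0,-0.13,0,0,255],[0,-0.155,0,0,255],[0,-0.18,0,0,255],[0,-0.205,0,0,255],[0,-0.23,0,0,255],[0,-0.255,0,0,255],[0,-0.28,0,0,255],[0,-0.305,0,0,255],[0,-0.325,0,0,255],[0,-0.33,0,0,255],[0,-0.33,0,0,255],[0,-0.33,0,0,255]]]'

```text
time: 10.75
position: [0.5538, 0.0067, 0.0802]
tool_rot: [3.14, -0.013, 0.003]
ft_force: [1.1, -3.5, 5.0]
grip_width: 0.295
```

```bash
python3 - <<'E'
from h import *
d=ctrl.get_image("wrist"); cv2.imwrite("pics/wrist5.png",d["img"])
cmd(.5538,.1078,.08,-.5)
E
```

```text
t 10.8 pos [0.5538 0.0067 0.0802] yaw -0.47 tilt 0.14 F [-0.35 -2.86  4.64] M [-0.541 -0.05   0.092] grip 0.293 q7 -0.24
 cmd [-2.700e-03 -3.371e-01  3.000e-04] spin 0.0002
```

View pics/wrist5.png

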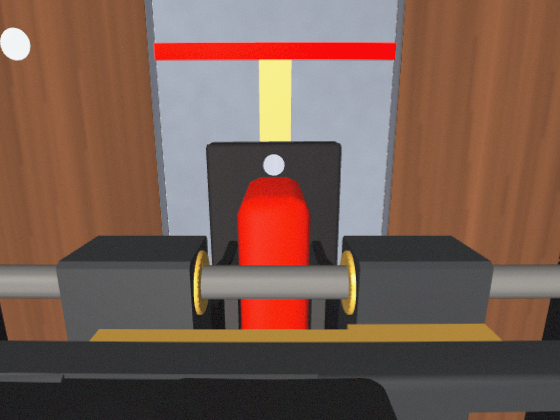

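The wrist view still shows the block square in the grip. The red line is at row 51 (x 155–396) and the seam is centred at x 275. I'll work out what is left to go.

```bash
python3 - <<'E'
from h import *
d=ctrl.get_image("wrist")
p=toplane([(155,51),(396,51),(275,65),(275,138)],d,.037); print(p.round(4)); m=p[:2].mean(0); print(m)
cmd(m[0],m[1],.08,-.5)
E
```

```text
[[0.4936 0.1069 0.037 ]
 [0.6142 0.1059 0.037 ]
 [0.5536 0.0996 0.037 ]
 [0.5533 0.0635 0.037 ]]
[0.55392953 0.10638475 0.037     ]
t 10.85 pos [0.5538 0.0067 0.0802] yaw -0.47 tilt 0.14 F [ 0.73 -2.88  4.98] M [-0.519 -0.029  0.071] grip 0.294 q7 -0.24
 cmd [-0.0023 -0.3323  0.0004] spin 0.0002
```

>>> drive_tool --rows '[[[0,-0.01,0,0,255],[0,-0.03,0,0,255],[0,-0.055,0,0,255],[0,-0.08,0,0,255],[0,-0.105,0,0,255],[0,-0.13,0,0,255],[0,-0.155,0,0,255],[0,-0.18,0,0,255],[0,-0.205,0,0,255],[0,-0.23,0,0,255],[0,-0.255,0,0,255],[0,-0.28,0,0,255],[0,-0.305,0,0,255],[0,-0.325,0,0,255],[0,-0.333,0,0,255],[0,-0.333,0,0,255],[0,-0.333,0,0,255],[0,-0.333,0,0,255]]]'

```text
time: 13.1
position: [0.5544, 0.1068, 0.0801]
tool_rot: [3.141, -0.013, 0.003]
ft_force: [0.7, -3.4, 4.7]
grip_width: 0.292
```

```bash
python3 - <<'E'
from h import *
d=ctrl.get_image("wrist"); cv2.imwrite("pics/wrist6.png",d["img"])
d=ctrl.get_image("top"); cv2.imwrite("pics/top6.png",cv2.resize(d["img"][150:230,120:350],None,fx=3.4,fy=3.4,interpolation=cv2.INTER_CUBIC))
cmd(.5538,.107,.088,-.5)
E
```

```text
t 13.2 pos [0.5544 0.1068 0.0801] yaw -0.47 tilt 0.11 F [ 0.05 -3.78  4.25] M [-0.614  0.007  0.123] grip 0.296 q7 -0.44
 cmd [-0.0021 -0.0006 -0.0262] spin 0.0002
```

View pics/wrist6.png

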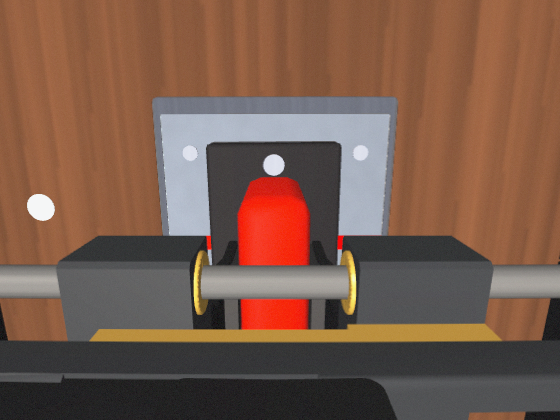

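View pics/top6.png

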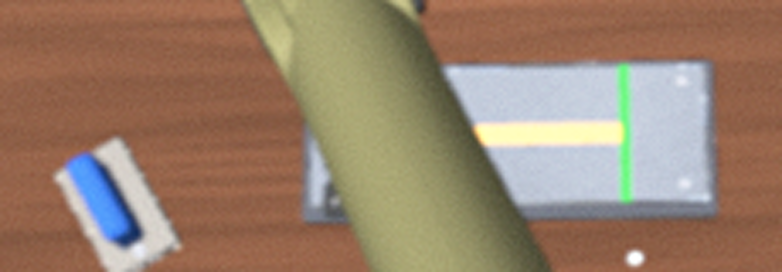

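The red stubs show at row 241 on either side of the foot, nearly the same place the green ones were (row 245). So the block is centred on the red line to within about 2 mm. Polisher is untouched. Next I'll ease the pressure off and then let go.

>>> drive_tool --rows '[[[0,0,-0.008,0,255],[0,0,-0.016,0,255],[0,0,-0.024,0,255],[0,0,-0.024,0,255],[0,0,-0.024,0,255],[0,0,-0.024,0,255],[0,0,-0.024,0,0],[0,0,-0.024,0,0],[0,0,-0.024,0,0],[0,0,-0.024,0,0],[0,0,-0.024,0,0],[0,0,-0.024,0,0]]]'

```text
time: 14.7
position: [0.5535, 0.1074, 0.0868]
tool_rot: [3.141, -0.012, -0.0]
ft_force: [0.1, -0.7, 0.3]
grip_width: 0.893
```

```bash
python3 - <<'E'
from h import *
d=ctrl.get_image("wrist"); cv2.imwrite("pics/wrist7.png",d["img"])
cmd(.5538,.107,.25,-.5)
E
```

```text
t 14.75 pos [0.5536 0.1074 0.0868] yaw -0.45 tilt 0.0 F [0.03 0.61 0.73] M [-0.013 -0.137  0.006] grip 0.934 q7 -0.44
 cmd [ 0.0008  0.0015 -0.5439] spin 0.0003
```

View pics/wrist7.png

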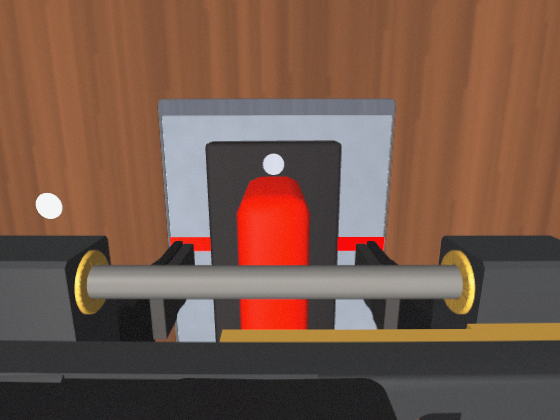

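The fingers are clear on both sides of the handle and the block is standing square on the red line. I'll lift straight up.

>>> drive_tool --rows '[[[0,0,-0.03,0,0],[0,0,-0.1,0,0],[0,0,-0.25,0,0],[0,0,-0.4,0,0],[0,0,-0.54,0,0],[0,-0.1,-0.54,0,0],[0,0.1,-0.54,0,0],[0,0.3,-0.54,0,0],[0,0.3,-0.54,0,0],[0,0.3,-0.54,0,0],[0,0.3,-0.54,0,0]]]'

```text
time: 16.12
position: [0.5528, 0.0194, 0.2493]
tool_rot: [-3.141, 0.008, -0.001]
ft_force: [-1.4, 0.4, -0.2]
grip_width: 1.001
```

```bash
python3 - <<'E'
from h import *
for n in("wrist","top","scene"):
    d=ctrl.get_image(n); cv2.imwrite(f"pics/{n}8.png",d["img"])
cmd(.5538,.107,.25,-.5)
E
```

```text
t 16.27 pos [0.5528 0.0188 0.249 ] yaw -0.31 tilt 0.01 F [ 0.02 -0.16 -1.22] M [-0.027 -0.159  0.029] grip 0.998 q7 -0.17
 cmd [ 0.0017 -0.2939 -0.0034] spin 0.001
```

View pics/wrist8.png

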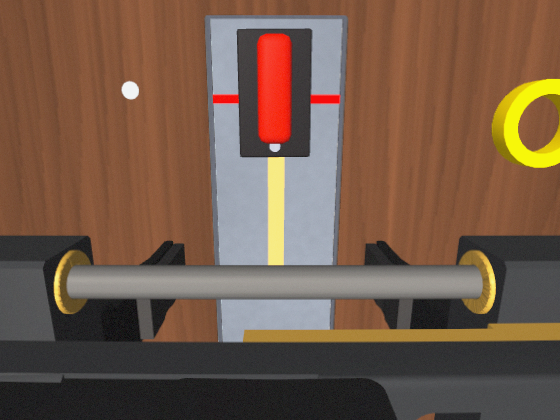

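View pics/scene8.png

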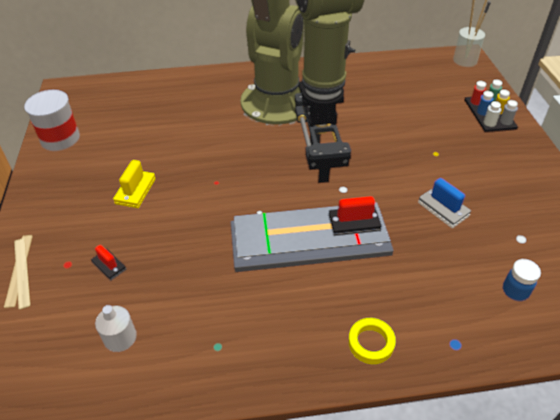

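View pics/top8.png

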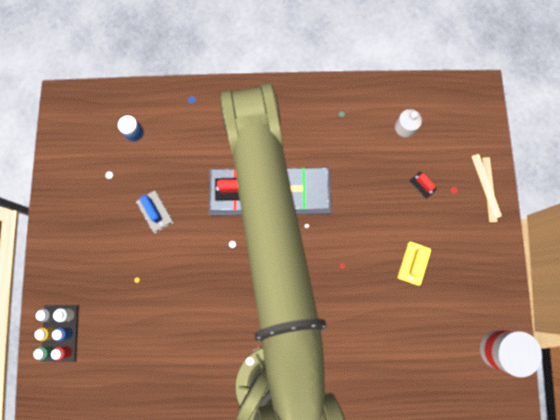

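```bash
python3 - <<'E'
from h import *
d=ctrl.get_image("wrist")
f=toplane([(238,29),(311,29),(310,157),(240,157)],d,.065); l=toplane([(213,99),(339,99)],d,.045)
print(f.round(4),"c",f.mean(0).round(4),"line",l.mean(0).round(4))
print(ctrl.get_state()["qd"].round(3)); ctrl.close_job()
E
```

```text
[[0.5212 0.1618 0.065 ]
 [0.5836 0.1614 0.065 ]
 [0.5846 0.0525 0.065 ]
 [0.5198 0.0529 0.065 ]] c [0.5523 0.1071 0.065 ] line [0.5535 0.1054 0.045 ]
[0.003 0.002 0.006 0.001 0.001 0.002 0.001]
the job is handed in; nothing more can be done
```

I moved the larger red-handled sanding block onto the green line and pressed the panel about 8 mm. I then slid it along the seam to the red line, eased off, let go and handed the job in. It took about 16 s of the 58 s allowed.

- **Pressing:** the tool's height stayed within 0.2 mm at each of the three stops (green line, half-way, red line), about 8 mm below the unpressed contact height. The force reading rose by about 6.5–7.5 N, against the 8 N expected at 8 mm, so the real depth was roughly 6–8 mm. I have no direct reading of the panel's travel, nor any depth reading between the stops.
- **Final position:** the last wrist picture puts the block's middle about 1 mm across and 2 mm along from the red line's middle, in line with the seam. It stands flat on its foot and the gripper is well clear.
- **Other things:** in the pictures the polishing block and everything else I was to leave alone look unmoved.
- **Disagreement:** the cameras differ by up to about 3 mm on where the red line is along the seam (y from 0.105 to 0.109 m). That is well inside the 20 mm limit. No check failed.

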